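Deal the cheese wedges into the two packing trays

ROBOT

A 6-joint arm with a two-finger parallel gripper is mounted at the origin on the work surface. World frame = base frame: x ahead of the robot, y to its left, z up, the work surface at z = 0. Lengths are in m, angles in degrees, forces in N, time in s.
With the tool pointing down it reaches from about 0.35 to 0.775 m from the base axis. Payload 5.5 kg.
Tool frame: the origin (TCP) lies between the finger pads; the fingertips stand 25 mm ahead of it and the grasp point (between the pads) lies 6 mm ahead of it; z points along the fingers, y is the line along which they close (so a half turn about z gives the same grasp; the last joint's range is limited). The gripper opens to 85 mm and grips with 20 to 120 N. Pads are 22 mm wide; open, the fingers measure 114 mm over their backs; the gripper's body (76 mm by 85 mm) begins 54 mm behind the grasp point. The pads swing forward as they close: fully open they stand 13 mm farther back than shut.
Start: joints at [-82.368, 17.945, 2.641, 74.691, 0, 82.002], TCP at [0.155, -0.554, 0.256] pointing down, gripper open.
Joint ranges: [-158.12, 158.12], [-49.38, 96.58], [-58.88, 72.47], [-126.05, 133.96], [-84.25, 85.87], [-180, 180]. Speed limits (degrees/s): [147.25, 147.25, 180, 180, 180, 180].

INTERFACE

Orientations are given as a 3x3 rotation matrix whose columns are the frame's x, y, z axes.
In Python, from cell import robot, viewer, ticket gives the robot as it stands. The module is installed in compiled form; this text tells all that it offers.
- The arm moves only by the shell command python3 -m crank 'ROWS' [OPENING] [FORCE]. ROWS is JSON, a list that holds one entry, the list of rows, each a list of 4 numbers: the shift along the world's x, y, z in mm, then the turn about the world's z in degrees. In form: [[[dx, dy, dz, yaw], ...]]. A call has exactly 8 rows; each row is the pose to reach, as a shift and turn from the pose commanded when the call began; what a row does not reach only later rows make up. A row lasts 1/10 s, in which the tool goes at most 50 mm and 8.59 degrees, less where a joint would pass 70% of its speed; a pose out of reach is approached as far as the arm can. A call with a gripper value outside its range is refused whole. OPENING is the opening, from 0 (shut) to 1 (fully open), set as the call begins (- or left out, the last holds). The fingers move at their own pace and stop on an object; FORCE is the grip in N (left out, the last holds). Time passes only in rows, so rows that repeat a pose let the fingers close, or fill a call up. It gives the time, the measured TCP pose, the force, the opening and the grip force at its end, in the units of the state.
- robot.read_state(): the state, without advancing time (a new reading comes with each control period).
- viewer.grab_frame(name): name is "scene" or "top"; returns a dict with "pixels" (384x512x3 uint8, blue, green, red), "camera_matrix" (3x3 intrinsics, pixels), "k1" (the pictures are not rectified: a ray, as slopes to the right and down, at radius r is drawn at 1 + k1 r^2 times it, then the intrinsics apply), "eye" and "orientation" of the camera in the world. Camera axes: x right, y up, looking along -z (the intrinsics and any distortion apply to the point x, -y, -z); pixel columns grow to the right and rows downward; lengths in m; the calibration is good to about 2 mm. A picture is of the moment at which its call begins. There is no depth.
- ticket.job_done(): hands the job in; it is judged then, once.
The state is a dict: "t": time; "joints": joint angles; "joint_velocities": joint speeds; "tau": joint torques, N m; "tcp_pos": TCP position; "orientation": TCP orientation; "force": force on the tool from outside, world axes, zero at the start; "torque": the same for the moment, N m; "grip_width": finger opening in m; "grip_force": force on a finger pad.
Only numpy, scipy, OpenCV 4.12 (cv2) and the standard library are available. Lean on these libraries where they do the work, as an engineer would, in place of code of your own. Each camera call takes 0.05 s, during which the arm holds its last target. There are 200 camera calls.

TASK

Deal the three cheese wedges standing in the crate into the two packing trays, one to a tray in turn, starting with the empty tray, until each tray holds two. In each tray the lower wedge lies on its square side and the upper one lies head to tail on it, so that the two make one level block that fits between the tray's ends with flush sides. Leave the wedge that is already packed in its tray and do not disturb anything else on the table.

Things in the scene. Friction and masses are not known exactly. Their poses are not given: they have to be found in the camera images.
- wedge_0: Hard cheese wedge, 0.19 kg (+-25 %). Side view a right-angled trapezoid: 120 mm long, 46 mm high at the thick end, 22 at the thin; 42 mm across its two parallel faces. Square side: the long side at right angles to the ends; the other is the sloping side (11.3 degrees to it). Origin: centre of square side; x along it to the thin end, y across the faces, z into the cheese.
- wedge_1: Like wedge_0, same sizes and axes: end faces at x = -60 mm (thick) and +60 mm (thin), parallel faces at y = +-21 mm, square side at z = 0, sloping side at z = 34 mm - 0.2 x. Brown rind on the thick end and the parallel faces. Wedges 0, 1 and 2 stand upright on their thick ends, one in each cell of the crate: x up, z to the crate's +y, y to the crate's +x.
- wedge_2: Wedge like wedge_0, same sizes, axes and start. Set down leaning, any wedge falls onto the side it leans to: onto its square side if it leans over 22 degrees that way, onto its sloping side beyond 32 degrees.
- wedge_3: Wedge like wedge_0, same sizes and axes. At the start it is already packed: it lies in tray_begun on its square side, thin end to the tray's -x.
- tray_begun: Fixed wooden packing tray, holds wedge_3. Origin: centre of underside; x along it, z up. Inside 127 (x) by 50 mm (y), floor 6 mm thick. Ends, across x, 7 mm thick, 72 mm high over the table; long sides 4 mm thick, 16 mm high. Packed wedges lie along x: lower one square side down, origin 6 mm over the tray's; upper one turned over and head to tail, square side up, origin 74 mm over it.
- tray_empty: Second packing tray, same as tray_begun in sizes and axes; fixed, empty at the start. Its lower wedge may point either way along x.
- crate: Fixed wooden crate, 64 mm (x) by 186 mm (y), walls 61 mm high over the table, with three cells in a row along y, each 50 mm (x) by 54 mm (y) inside, centres 59 mm apart, floor 6 mm thick; one wedge stands in each and rises to 126 mm over the table. Origin: centre of its underside, z up. Does not move.
- board: Free dark wooden cutting board, fixed, 260 mm (x) by 170 mm (y) by 12 mm thick, top 12 mm over the table; nothing lies on it. Origin: centre of its underside. A wedge can be laid down here.
- rolling_pin: Bystander, loose: grooved wooden rolling pin lying down, 360 mm long along its y, 58 mm thick. Origin under its middle.
- drink_bottle: Bystander, loose: black bottle with yellow cap, 72 mm wide, 210 mm high. Origin: centre of its underside.
- flour_bag: Bystander, loose: paper flour bag, 75 by 115 by 197 mm high. Origin: centre of its underside.
- salt_bowl: Bystander, loose: white bowl, 90 mm wide, 50 mm high. Origin: centre of its underside.
- spatula: Bystander, loose: wooden spatula lying along its x, 240 mm long. Origin on the table under it.
- jam_jar: Bystander, loose: jar with white lid, 66 mm wide, 85 mm high. Origin: centre of its underside.
- film_roll: Bystander, loose: roll of clear film standing on end, 100 mm wide, 100 mm high. Origin: centre of its underside.
Mind the look-alikes: they are no part of the job. What is shaped like the wedge_1 but blue is not meant. What is shaped like the wedge_3 but purple is not meant.

How it is judged:
By the outcome, as a careful person would: the job done as asked, in the order asked, and still so for the second after the job is handed in, with the robot touching nothing.
It also fails if it takes over 72 s, if anything falls off the work surface, if the arm or the gripper's body presses on something with over 40 N, if the wrist force passes 120 N, or if a joint passes its speed limit or range.

## Working session

There is one attempt and no reset: what is moved stays moved. The work goes in short steps, Python scripts to look and compute and a shell command to move; the robot and the scene stay as the last step left them, time stands still between calls to the robot, and variables do not carry over. Pictures are saved under pics/ and viewed, at most 10 in all, crops included, and the job is handed in when it is done.

```bash
mkdir -p pics; cat > h.py <<'E'
import numpy as np, cv2
from cell import robot, viewer, ticket
def grab(n,f=None):
    d=viewer.grab_frame(n)
    if f: cv2.imwrite('pics/'+f,d['pixels'])
    return d
def proj(d,P):
    P=np.atleast_2d(P).astype(float); R=np.array(d['orientation']); c=(P-np.array(d['eye']))@R
    s=np.c_[c[:,0]/-c[:,2],-c[:,1]/-c[:,2]]; s=s*(1+d['k1']*(s**2).sum(1))[:,None]
    K=np.array(d['camera_matrix']); return np.c_[s,np.ones(len(s))]@K.T[:,:2]
def unproj(d,uv,z):
    K=np.array(d['camera_matrix']); out=[]
    for u,v in np.atleast_2d(uv):
        q=np.linalg.solve(K,[u,v,1])[:2]; s=q.copy()
        for _ in range(20): s=q/(1+d['k1']*(s@s))
        r=np.array(d['orientation'])@np.array([s[0],-s[1],-1]); e=np.array(d['eye'])
        out.append(e+r*(z-e[2])/r[2])
    return np.array(out)
E
python3 - <<'E'
from h import *
np.set_printoptions(precision=4,suppress=True)
for n in('scene','top'):
    d=grab(n,n+'0.png'); print(n,d['camera_matrix'],d['k1'],d['eye'],d['orientation'])
s=robot.read_state(); print(s['t'],s['tcp_pos'],s['orientation'],s['force'],s['grip_width'])
E
```

```text
scene [[481.334    0.     254.3344]
 [  0.     481.334  197.58  ]
 [  0.       0.       1.    ]] -0.1734224183397943 [1.446  0.3447 1.0096] [[-0.3776 -0.6354  0.6736]
 [ 0.926  -0.2623  0.2716]
 [ 0.0041  0.7263  0.6874]]
top [[416.7579   0.     255.6305]
 [  0.     416.7579 197.3085]
 [  0.       0.       1.    ]] 0.008447247794360183 [ 0.441  -0.0041  1.1956] [[-0.0208  0.995  -0.0976]
 [-0.9995 -0.0183  0.0266]
 [ 0.0247  0.0981  0.9949]]
0.1 [ 0.1548 -0.5533  0.2555] [[ 0.963   0.2694 -0.0002]
 [ 0.2694 -0.963   0.0016]
 [ 0.0002 -0.0016 -1.    ]] [-0.0839  0.3297 -0.0253] 0.08566845220022913
```

View pics/top0.png

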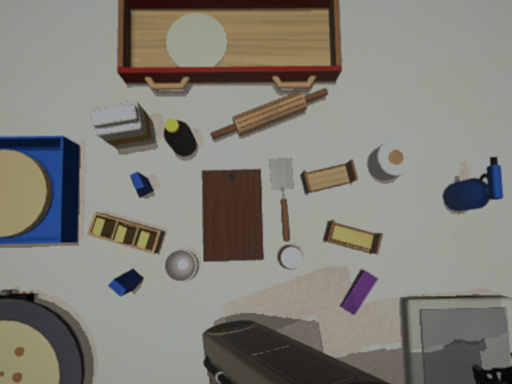

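View pics/scene0.png

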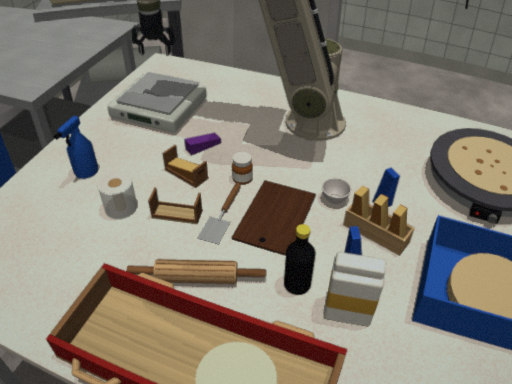

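The top view shows the crate with three yellow wedges at about (126,232). There are blue look-alikes at (142,184) and (126,282) and a purple one at (359,292), which are not part of the job. The empty tray is at (329,178), tray_begun with its yellow wedge at (353,237), and the board at (232,215). The scene view agrees: crate (378,222), trays (176,207) and (186,166). The wedges I want are the yellow, rinded ones in the crate cells. I'll confirm that in an enlarged crop.

```bash
python3 - <<'E'
import cv2
a=cv2.imread('pics/top0.png')
l=cv2.resize(a[155:285,80:272],None,fx=4,fy=4,interpolation=cv2.INTER_CUBIC)
cv2.imwrite('pics/c1.png',l)
r=cv2.resize(a[150:270,260:400],None,fx=5,fy=5,interpolation=cv2.INTER_CUBIC)
cv2.imwrite('pics/c2.png',r)
E
```

```text
(no output)
```

View pics/c1.png

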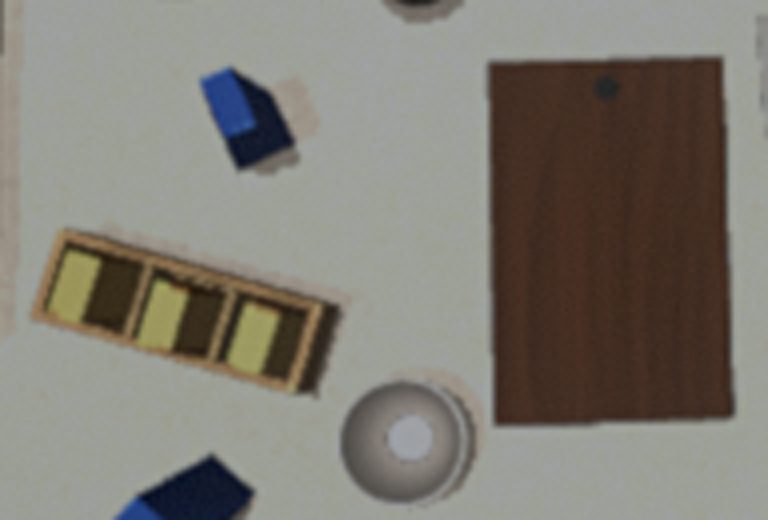

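View pics/c2.png

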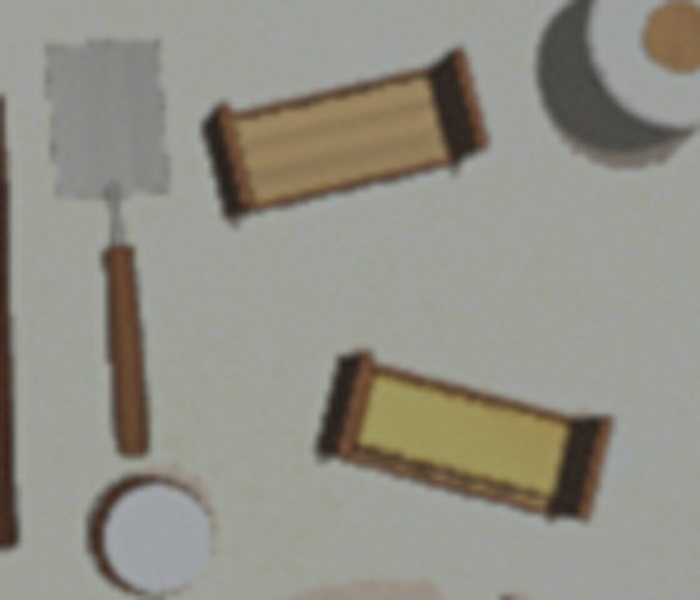

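The crops confirm it. The three cells hold yellow wedge tops at crop (75,285), (163,312) and (253,337), and both blue ones stand outside the crate. tray_begun's yellow wedge is at crop (465,440). Next I'll compute the poses.

```bash
python3 - <<'E'
from h import *
from scipy.optimize import least_squares
np.set_printoptions(precision=4,suppress=True)
d=grab('top','t1.png')
A=lambda p:np.array(p)/4+[80,155]-.375
B=lambda p:np.array(p)/5+[260,150]-.4
def fit(pix,loc,g):
    loc=np.array(loc,float)
    def f(p):
        c,s=np.cos(p[2]),np.sin(p[2]); W=loc.copy(); W[:,0]=c*loc[:,0]-s*loc[:,1]+p[0]; W[:,1]=s*loc[:,0]+c*loc[:,1]+p[1]
        return (proj(d,W)-pix).ravel()
    r=least_squares(f,g); return r.x[:2],np.degrees(r.x[2]),np.abs(r.fun).max()
# crate: rim corners clockwise from left-top; y to left in image hypothetically
print('crate',fit(A([[67,229],[325,300],[297,394],[33,318]]),[[.032,.093,.061],[.032,-.093,.061],[-.032,-.093,.061],[-.032,.093,.061]],[.35,.35,0]))
print('board',fit(A([[489,63],[723,58],[734,416],[496,425]]),[[.13,.085,.012],[.13,-.085,.012],[-.13,-.085,.012],[-.13,.085,.012]],[.4,.07,0]))
def tray(pix,g):
    return fit(pix,[[-.0705,.029,.072],[.0705,.029,.072],[.0705,-.029,.072],[-.0705,-.029,.072]],g)
# trays in "x to image right" orientation (x -> world -y, angle -90): outer top corners (left-up,right-up,right-down,left-down)
print('empty',tray(B([[206,124],[461,48],[489,145],[235,218]]),[.5,-.2,-1.6]))
print('begun',tray(B([[337,352],[610,419],[587,521],[320,457]]),[.35,-.25,-1.6]))
for n,p in (('w3 top?',[[372,370],[572,423],[553,503],[357,447]]),):
    print(n,unproj(d,B(p),.04))
for p in ([[75,248],[103,256],[83,322],[52,316]],[[155,277],[190,290],[165,355],[137,346]],[[248,303],[281,312],[258,377],[228,368]]):
    q=unproj(d,A(p),.126)[:,:2]; print(q.mean(0),np.linalg.norm(q[1]-q[0]),np.linalg.norm(q[3]-q[0]))
a=cv2.imread('pics/scene0.png')
l=cv2.resize(a[135:255,140:260],None,fx=4.5,fy=4.5,interpolation=cv2.INTER_CUBIC)
r=cv2.resize(a[160:260,340:420],None,fx=3.2,fy=5.4,interpolation=cv2.INTER_CUBIC)
cv2.imwrite('pics/c3.png',np.hstack([l,r]))
E
```

```text
crate (array([0.4646, 0.3197]), np.float64(-17.046924423970783), np.float64(1.1416554770974585))
board (array([0.51  , 0.0315]), np.float64(0.5695742098736145), np.float64(0.9112935500451727))
empty (array([ 0.6052, -0.2366]), np.float64(-74.84327749424081), np.float64(1.3355813018415006))
begun (array([ 0.4387, -0.2928]), np.float64(-104.6570991948664), np.float64(2.197302800684838))
w3 top? [[ 0.4769 -0.2516  0.04  ]
 [ 0.4453 -0.3621  0.04  ]
 [ 0.4014 -0.3493  0.04  ]
 [ 0.4344 -0.2415  0.04  ]]
[0.4802 0.3656] 0.01848533548268444 0.044893243773260136
[0.4592 0.3129] 0.02375537089252522 0.04467382752080527
[0.4434 0.255 ] 0.021718963678990445 0.04255912109697689
```

View pics/c3.png

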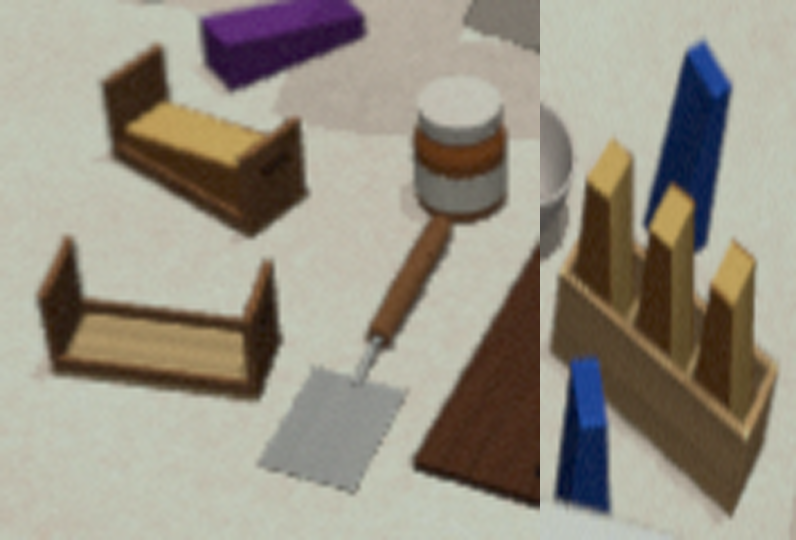

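The right crop shows the yellow slopes facing +y, so crate +y is about world +y. tray_begun's thick end is at +y, around crop (245,160). Measured sizes match the given ones to within 2–3 mm. Plan:

- **First wedge:** stand it on the board and tip it onto its square side.
- **Two upper wedges:** stand each 60 mm off the board's +y edge and tip it onto that edge. The 12 mm rise over 60 mm is the 11.3° slope, so the square side ends up level.

I'll start moving and refine the tray positions with the scene camera.

```bash
python3 - <<'E'
from h import *
np.set_printoptions(precision=4,suppress=True)
d=grab('scene')
C=lambda p:np.array(p)/4.5+[140,135]-.4
for n,p in (('begun',[[132,64],[271,140]]),('empty',[[56,267],[256,296]])):
    q=unproj(d,C(p),.072)[:,:2]; v=q[1]-q[0]; print(n,q.mean(0),np.linalg.norm(v),np.degrees(np.arctan2(v[1],v[0])))
E
python3 -m crank '[[[50,80,40,8],[100,160,40,16],[150,240,40,24],[200,320,40,32],[250,400,40,40],[300,480,40,48],[345,553,40,56],[345,553,40,57.4]]]' 1 60
python3 -m crank '[[[345,553,40,57],[345,553,40,57],[345,553,40,57],[345,553,40,57],[345,553,40,57],[345,553,40,57],[345,553,40,57],[345,553,40,57]]]' --help 2>&1 | tail -3; python3 -c "
from h import *
s=robot.read_state();print(s['t'],s['tcp_pos'],s['orientation'])"
```

```text
begun [ 0.4406 -0.2984] 0.13596051113109864 73.69818835457494
empty [ 0.6128 -0.2379] 0.13356978862646024 100.8832678484739
t: 1.0
tcp_pos: [0.3649, -0.2166, 0.2927]
orientation: [[0.289, 0.957, 0.001], [0.957, -0.289, -0.0], [-0.0, 0.001, -1.0]]
force: [0.4, -0.4, -0.1]
grip_width: 0.0855
grip_force: 0.0
invalid input: not JSON, or not a number
1.0 [ 0.36486445 -0.21662196  0.29265144] [[ 2.89007607e-01  9.57326609e-01  6.04619459e-04]
 [ 9.57326768e-01 -2.89007377e-01 -4.41033759e-04]
 [-2.47473869e-04  7.06280504e-04 -9.99999720e-01]]
```

```bash
python3 -m crank '[[[79,472,-100,0],[79,472,-100,0],[79,472,-100,0],[79,472,-100,0],[79,472,-100,0],[79,472,-100,0],[79,472,-100,0],[79,472,-100,0]]]' | sed -n 2,3p
python3 -m crank '[[[10,80,0,0],[10,80,0,0],[10,80,0,0],[10,80,0,0],[10,80,0,0],[10,80,0,0],[10,80,0,0],[10,80,0,0]]]'| sed -n 2,3p
```

```text
tcp_pos: [0.4288, 0.1699, 0.2104]
orientation: [[0.292, 0.957, 0.001], [0.957, -0.292, -0.0], [0.0, 0.001, -1.0]]
tcp_pos: [0.4391, 0.2469, 0.2109]
orientation: [[0.293, 0.956, 0.0], [0.956, -0.293, 0.0], [0.0, 0.0, -1.0]]
```

```bash
python3 -m crank '[[[5,8,0,0],[5,8,-45,0],[5,8,-85,0],[5,8,-103,0],[5,8,-103,0],[5,8,-103,0],[5,8,-103,0],[5,8,-103,0]]]' 1
python3 -m crank '[[[0,0,0,0],[0,0,0,0],[0,0,0,0],[0,0,0,0],[0,0,0,0],[0,0,0,0],[0,0,0,0],[0,0,0,0]]]' 0 60
python3 -m crank '[[[0,0,20,0],[0,0,50,0],[0,0,90,0],[0,0,90,0],[0,0,90,0],[0,0,90,0],[0,0,90,0],[0,0,90,0]]]'
python3 -c "
from h import *
grab('scene','s2.png');a=grab('top','t2.png')
"
```

```text
t: 3.4
tcp_pos: [0.4452, 0.2562, 0.1093]
orientation: [[0.292, 0.956, 0.003], [0.956, -0.292, 0.001], [0.002, 0.003, -1.0]]
force: [0.1, -0.2, -0.7]
grip_width: 0.0854
grip_force: 0.0
t: 4.2
tcp_pos: [0.4444, 0.2558, 0.1082]
orientation: [[0.292, 0.956, 0.001], [0.956, -0.292, 0.0], [0.001, 0.001, -1.0]]
force: [-0.2, -0.6, 5.8]
grip_width: 0.0415
grip_force: 61.3
t: 5.0
tcp_pos: [0.4431, 0.2554, 0.1963]
orientation: [[0.292, 0.956, -0.002], [0.956, -0.292, -0.001], [-0.002, -0.002, -1.0]]
force: [-0.5, -0.7, -2.3]
grip_width: 0.0414
grip_force: 61.3
```

Wedge c is gripped (41.5 mm opening, about 2 N of weight). I'll carry it to the board and stand it there with its square side facing the fall direction.

```bash
python3 -m crank '[[[13,-40,0,8],[26,-85,0,16],[40,-130,0,24],[53,-173,0,32],[53,-173,-35,32],[53,-173,-65,32],[53,-173,-82,32],[53,-173,-82,32]]]' | sed -n 1,4p
python3 -m crank '[[[0,0,-1,0],[0,0,-1,0],[0,0,-1,0],[0,0,-1,0],[0,0,-1,0],[0,0,-1,0],[0,0,-1,0],[0,0,-1,0]]]'
```

```text
t: 5.9
tcp_pos: [0.4962, 0.0822, 0.1142]
orientation: [[-0.258, 0.966, -0.002], [0.966, 0.258, -0.0], [0.0, -0.002, -1.0]]
force: [0.3, 0.1, -2.5]
t: 6.7
tcp_pos: [0.4969, 0.0827, 0.1147]
orientation: [[-0.259, 0.966, 0.0], [0.966, 0.259, 0.0], [-0.0, 0.0, -1.0]]
force: [0.1, 0.4, -1.9]
grip_width: 0.0414
grip_force: 61.0
```

```bash
python3 -m crank '[[[0,0,-1,0],[0,0,-1,0],[0,0,-1,0],[0,0,-1,0],[0,0,-1,0],[0,0,30,0],[0,0,70,0],[0,0,70,0]]]' 1 | sed -n 1,5p
python3 -m crank '[[[-13,48,0,0],[-13,48,0,0],[-13,48,-40,0],[-13,48,-48,0],[-13,48,-48,0],[-13,48,-48,0],[-13,48,-48,0],[-13,48,-48,0]]]' 0 | sed -n 1,5p
python3 -c "
from h import *
a=grab('scene')['pixels'][130:270,180:380];b=grab('top')['pixels'][155:295,130:330]
cv2.imwrite('pics/m3.png',cv2.resize(np.hstack([a,b]),(800,280),interpolation=cv2.INTER_CUBIC))
"
```

```text
t: 7.5
tcp_pos: [0.5001, 0.0828, 0.1897]
orientation: [[-0.259, 0.966, 0.009], [0.966, 0.259, 0.0], [-0.002, 0.009, -1.0]]
force: [0.7, -0.1, 0.5]
grip_width: 0.0855
t: 8.3
tcp_pos: [0.4848, 0.1305, 0.1378]
orientation: [[-0.259, 0.966, 0.002], [0.966, 0.259, 0.0], [-0.0, 0.002, -1.0]]
force: [0.4, 0.0, -0.5]
grip_width: 0.0002
```

View pics/m3.png

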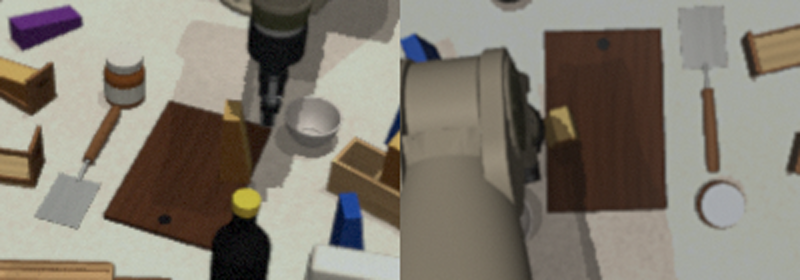

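The wedge stands upright on the board at mosaic (235,140), with the shut fingers behind it. Pushing it over now.

```bash
python3 -m crank '[[[4,-15,0,0],[6,-23,0,0],[8,-31,0,0],[10,-39,0,0],[12,-47,0,0],[15,-56,0,0],[17,-65,0,0],[20,-74,0,0]]]' | sed -n 1,5p
python3 -m crank '[[[-20,80,40,0],[-20,110,60,0],[-20,110,60,0],[-20,110,60,0],[-20,110,60,0],[-20,110,60,0],[-20,110,60,0],[-20,110,60,0]]]' 1 | sed -n 1,5p
python3 -c "
from h import *
a=grab('scene','s4.png')['pixels'][130:270,180:380];b=grab('top','t4.png')['pixels'][155:295,130:330]
cv2.imwrite('pics/m4.png',cv2.resize(np.hstack([a,b]),(800,280),interpolation=cv2.INTER_CUBIC))
"
```

```text
t: 9.2
tcp_pos: [0.504, 0.0559, 0.1366]
orientation: [[-0.259, 0.966, -0.0], [0.966, 0.259, -0.0], [-0.0, -0.0, -1.0]]
force: [-0.7, -0.0, 0.5]
grip_width: 0.0002
t: 10.0
tcp_pos: [0.4838, 0.1657, 0.196]
orientation: [[-0.258, 0.966, -0.001], [0.966, 0.258, -0.0], [-0.0, -0.001, -1.0]]
force: [0.8, 1.3, 0.1]
grip_width: 0.0854
```

View pics/m4.png

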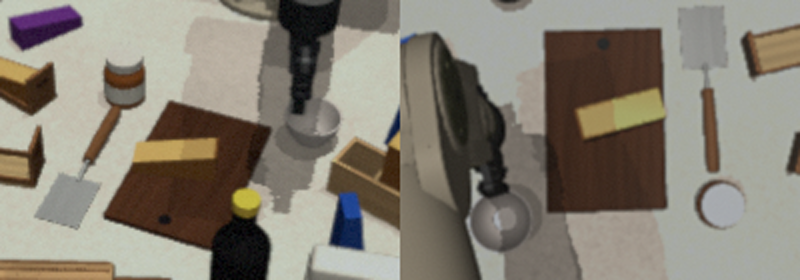

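It lies flat on its square side, thin end towards -y, at about top pixel (285,211). I'll write a fitter that matches the yellow top face in both views.

```bash
cat >> h.py <<'E'
from scipy.optimize import minimize
SL=np.array([[-60,-21,46],[60,-21,22],[60,21,22],[-60,21,46]])/1e3   # sloping face
SQ=np.array([[-60,-21,0],[60,-21,0],[60,21,0],[-60,21,0]])/1e3       # square face
def place(face,p,z0,flip):   # p: x,y of origin, heading (deg) of thin end; flip: square side up at height z0
    P=face*([1,1,-1] if flip else 1); a=np.radians(p[2]); c,s=np.cos(a),np.sin(a)
    return np.c_[c*P[:,0]-s*P[:,1]+p[0],s*P[:,0]+c*P[:,1]+p[1],P[:,2]+z0]
def ymask(im,lo=(18,60,95),hi=(34,255,255)):
    return cv2.inRange(cv2.cvtColor(cv2.GaussianBlur(cv2.resize(im,None,fx=4,fy=4,interpolation=cv2.INTER_CUBIC),(0,0),1.5),cv2.COLOR_BGR2HSV),lo,hi)
def fitw(ds,g,face,z0,flip=False,dbg=None):
    M=[]
    for d in ds:
        m=ymask(d['pixels']); q=proj(d,place(face,g,z0,flip))
        k=np.zeros_like(m); cv2.fillConvexPoly(k,np.int32(q*4),255); k=cv2.dilate(k,np.ones((33,33)))
        m=m&k; n,lab,st,_=cv2.connectedComponentsWithStats(m); m=(lab==1+st[1:,4].argmax()) if n>1 else m>0
        M.append(m)
    def cost(p,sep=False):
        o=[]
        for d,m in zip(ds,M):
            k=np.zeros(m.shape,np.uint8); cv2.fillConvexPoly(k,np.int32(np.round((proj(d,place(face,p,z0,flip))*4+1.5)*16)),1,shift=4)
            o.append(1-(m&(k>0)).sum()/(m|(k>0)).sum())
        return o if sep else sum(o)
    r=minimize(cost,g,method='Nelder-Mead',options=dict(initial_simplex=[g]+[np.add(g,e) for e in([.008,0,0],[0,.008,0],[0,0,5])],xatol=1e-4))
    return r.x,cost(r.x,True)
E
python3 - <<'E'
from h import *
np.set_printoptions(precision=4,suppress=True)
s,t=grab('scene'),grab('top')
g=[.53,.01,-75]
for ds in([t],[s],[s,t]): print(fitw(ds,g,SL,.012))
for ds in([t],[s]): print('w3',fitw(ds,[.44,-.295,255],SL,.006))
for n,d in(('s',s),('t',t)):
    P=proj(d,place(SL,g,.012,False)).mean(0).astype(int); print(cv2.cvtColor(d['pixels'],cv2.COLOR_BGR2HSV)[P[1],P[0]-8:P[0]+9:4])
E
```

```text
(array([  0.5178,   0.0072, -74.6074]), [np.float64(0.04709809011681809)])
(array([  0.5169,   0.0077, -74.6475]), [np.float64(0.06715165081141583)])
(array([  0.5177,   0.0065, -74.4558]), [np.float64(0.06890286512928023), np.float64(0.04919855461873435)])
w3 (array([  0.4398,  -0.3018, 253.9901]), [np.float64(0.051597520267048114)])
w3 (array([  0.4378,  -0.309 , 254.1782]), [np.float64(0.13546566321730946)])
[[ 21 135 191]
 [ 20 132 193]
 [ 21 134 190]
 [ 21 132 187]
 [ 20 134 171]]
[[ 19 125 137]
 [ 21 123 158]
 [ 27 103 166]
 [ 27 102 165]
 [ 26 101 164]]
```

```bash
cat >> h.py <<'E'
def box(x0,x1,y0,y1,z0,z1): return np.array([[x,y,z] for x in(x0,x1) for y in(y0,y1) for z in(z0,z1)])/1e3
TR=[box(-70.5,70.5,-29,29,0,16),box(-70.5,-63.5,-29,29,0,72),box(63.5,70.5,-29,29,0,72)]
def fits(d,g,parts,S=70):   # silhouette fit against the pale table by saturation
    im=cv2.GaussianBlur(cv2.resize(d['pixels'],None,fx=4,fy=4,interpolation=cv2.INTER_CUBIC),(0,0),1.5)
    m=cv2.inRange(cv2.cvtColor(im,cv2.COLOR_BGR2HSV),(0,S,0),(255,255,255))>0
    def draw(p):
        k=np.zeros(m.shape,np.uint8)
        for b in parts:
            q=np.int32(np.round((proj(d,place(b,p,0,False))*4+1.5)*16)); cv2.fillConvexPoly(k,cv2.convexHull(q),1,shift=4)
        return k
    roi=cv2.dilate(draw(g),np.ones((41,41)))>0; mm=m&roi
    n,lab,st,_=cv2.connectedComponentsWithStats(mm.astype(np.uint8)); mm=lab==1+st[1:,4].argmax()
    cost=lambda p:1-(mm&(draw(p)>0)).sum()/(mm|(draw(p)>0)).sum()
    r=minimize(cost,g,method='Nelder-Mead',options=dict(initial_simplex=[g]+[np.add(g,e) for e in([.008,0,0],[0,.008,0],[0,0,5])],xatol=1e-4))
    return r.x,r.fun
E
python3 - <<'E'
from h import *
np.set_printoptions(precision=4,suppress=True)
d={n:cv2.imread(f'pics/{n[0]}4.png') for n in('scene','top')}
for n in('scene','top'):
    f=grab(n)
    print(n,'empty',fits(f,[.608,-.237,104.5],TR))
    print(n,'begun',fits(f,[.44,-.296,75],TR+[place(SL,[0,0,180],.006,False)*1.0]))
E
```

```text
scene empty (array([  0.6083,  -0.2404, 105.0615]), np.float64(0.1070819597590088))
scene begun (array([ 0.4368, -0.3028, 71.475 ]), np.float64(0.09352041430808145))
top empty (array([  0.6095,  -0.2396, 102.9648]), np.float64(0.1543401477041636))
top begun (array([ 0.4401, -0.3005, 73.5962]), np.float64(0.15801668211306763))
```

The tray fits agree with each other and with the packed wedge: empty (0.609,-0.240,104.5°), begun (0.439,-0.3015,74°). Picking up the lying wedge now.

```bash
python3 -m crank '[[[11,-50,-20,0],[22,-100,-50,0],[32,-152,-90,0],[32,-152,-130,0],[32,-152,-147,0],[32,-152,-147,0],[32,-152,-147,0],[32,-152,-147,0]]]' 1 | sed -n 2,4p
python3 -m crank '[[[0,0,0,0],[0,0,0,0],[0,0,0,0],[0,0,0,0],[0,0,0,0],[0,0,0,0],[0,0,0,0],[0,0,0,0]]]' 0 60
python3 -m crank '[[[0,0,40,0],[0,0,90,0],[0,0,90,0],[0,0,90,0],[0,0,90,0],[0,0,90,0],[0,0,90,0],[0,0,90,0]]]'
python3 - <<'E'
from h import *
np.set_printoptions(precision=4,suppress=True)
p=robot.read_state()['tcp_pos']; z=p[2]-.049+.012
for n in('scene','top'): print(fitw([grab(n)],[p[0]+.002,p[1]-.007,-75],SL,z))
E
```

```text
tcp_pos: [0.5173, 0.0151, 0.0515]
orientation: [[-0.26, 0.966, 0.003], [0.966, 0.26, -0.0], [-0.001, 0.003, -1.0]]
force: [0.3, -0.6, 1.0]
t: 11.9
tcp_pos: [0.5167, 0.0149, 0.0508]
orientation: [[-0.26, 0.966, 0.002], [0.966, 0.26, 0.0], [-0.0, 0.002, -1.0]]
force: [-0.7, 0.9, 6.1]
grip_width: 0.0406
grip_force: 62.4
t: 12.7
tcp_pos: [0.5153, 0.0148, 0.1387]
orientation: [[-0.259, 0.966, -0.002], [0.966, 0.259, 0.0], [0.001, -0.002, -1.0]]
force: [0.5, 0.3, -1.9]
grip_width: 0.0409
grip_force: 61.9
(array([  0.5336,  -0.0183, -77.8979]), [np.float64(0.6302988186240445)])
(array([  0.512 ,  -0.0155, -63.5225]), [np.float64(0.9948470209339775)])
```

```bash
python3 -m crank '[[[17,-46,0,0],[34,-92,0,0],[51,-138,0,0],[68,-184,0,0],[85,-230,0,0],[92,-247,0,0],[92,-247,-15,0],[92,-247,-15,0]]]' | sed -n 2,4p
python3 - <<'E'
from h import *
np.set_printoptions(precision=4,suppress=True)
p=robot.read_state()['tcp_pos']; z=p[2]-.0388
s,t=grab('scene'),grab('top')
for d in(s,t):print(fitw([d],[p[0]+.002,p[1]-.007,-75.5],SL,z))
a=s['pixels'][145:245,130:230];b=t['pixels'][130:230,280:380]
o=[]
for d,(r,c) in((s,(145,130)),(t,(130,280))):
    im=cv2.resize(d['pixels'][r:r+100,c:c+100],None,fx=4,fy=4,interpolation=cv2.INTER_CUBIC)
    for face,pp,zz,col in((SL,[p[0]+.002,p[1]-.0076,-75.5],z,(0,0,255)),(SL,[.609,-.24,-75.5],.006,(255,0,0)),(TR[1],[.609,-.24,104.5],0,(0,255,0)),(TR[2],[.609,-.24,104.5],0,(0,255,0))):
        q=np.int32((proj(d,place(face,pp,zz,False))-[c,r]+.4)*4); cv2.polylines(im,[cv2.convexHull(q)],True,col,1)
    o.append(im)
cv2.imwrite('pics/m5.png',np.hstack(o))
E
```

```text
tcp_pos: [0.6067, -0.2327, 0.1221]
orientation: [[-0.258, 0.966, -0.004], [0.966, 0.258, 0.002], [0.003, -0.003, -1.0]]
force: [-0.7, 0.5, -2.8]
(array([  0.6064,  -0.237 , -79.0126]), [np.float64(0.6490712074303406)])
(array([  0.6095,  -0.237 , -74.5057]), [np.float64(0.6848528356066044)])
```

View pics/m5.png

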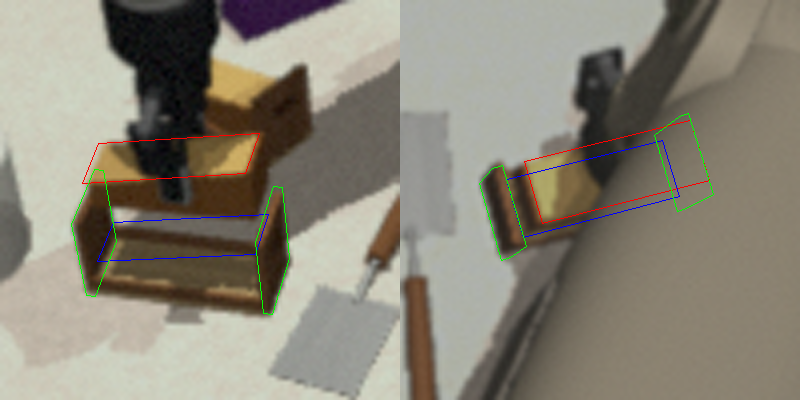

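The tray outlines match in both views, and the held wedge sits over its slot at crop (180,165). Lowering it in.

```bash
python3 -m crank '[[[0,0,-30,0],[0,0,-55,0],[0,0,-68,0],[0,0,-74,0],[0,0,-76,0],[0,0,-76,0],[0,0,-76,0],[0,0,-76,0]]]'
```

```text
t: 14.5
tcp_pos: [0.6083, -0.2323, 0.0493]
orientation: [[-0.259, 0.966, 0.001], [0.966, 0.259, -0.0], [-0.0, 0.001, -1.0]]
force: [-0.3, -2.4, -1.7]
grip_width: 0.0408
grip_force: 61.7
```

```bash
python3 -m crank '[[[0,0,-2,0],[0,0,-3,0],[0,0,-4,0],[0,0,-4,0],[0,0,-4,0],[0,0,-4,0],[0,0,-4,0],[0,0,-4,0]]]'
```

```text
t: 15.3
tcp_pos: [0.6082, -0.2324, 0.0449]
orientation: [[-0.259, 0.966, 0.001], [0.966, 0.259, -0.0], [-0.0, 0.001, -1.0]]
force: [0.4, -1.7, 2.2]
grip_width: 0.0408
grip_force: 62.0
```

```bash
python3 -m crank '[[[0,0,0,0],[0,0,0,0],[0,0,0,0],[0,0,0,0],[0,0,40,0],[0,0,80,0],[0,0,120,0],[0,0,155,0]]]' 1 | sed -n 1,5p
python3 -m crank '[[[-13,48,0,-8],[-26,96,0,-16],[-39,144,0,-24],[-52,192,0,-32],[-65,240,0,-32],[-78,288,0,-32],[-91,336,0,-32],[-104,384,0,-32]]]' | sed -n 2,3p
python3 - <<'E'
from h import *
np.set_printoptions(precision=4,suppress=True)
s,t=grab('scene'),grab('top')
for d in(s,t):print(fitw([d],[.609,-.24,-75.5],SL,.006))
a=s['pixels'][145:245,130:230];b=t['pixels'][130:230,280:380]
cv2.imwrite('pics/m6.png',cv2.resize(np.hstack([a,b]),(800,400),interpolation=cv2.INTER_CUBIC))
E
```

```text
t: 16.1
tcp_pos: [0.608, -0.2322, 0.2019]
orientation: [[-0.259, 0.966, 0.001], [0.966, 0.259, -0.0], [-0.001, 0.001, -1.0]]
force: [0.0, 0.0, 0.3]
grip_width: 0.0855
tcp_pos: [0.503, 0.1535, 0.1999]
orientation: [[0.292, 0.956, 0.001], [0.956, -0.292, 0.0], [0.0, 0.0, -1.0]]
(array([  0.61  ,  -0.2409, -75.2972]), [np.float64(0.07317441158720583)])
(array([  0.6081,  -0.24  , -76.3942]), [np.float64(0.0671147383581373)])
```

View pics/m6.png

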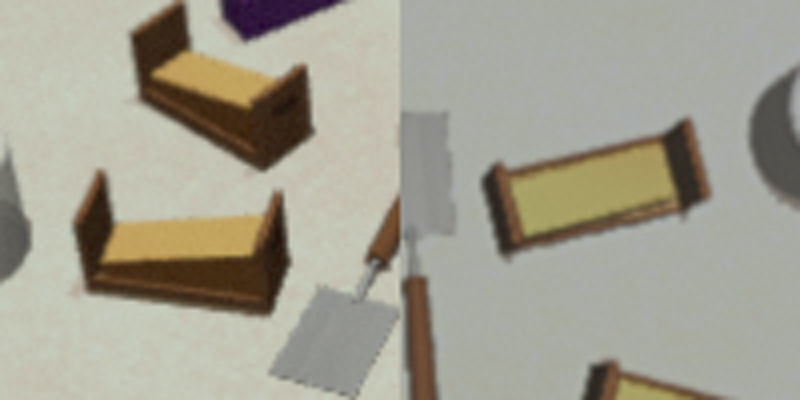

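The first wedge lies square side down in the empty tray (mosaic (190,235) and (590,190)), and the fit gives (0.609,-0.2405). Next is the middle wedge.

```bash
python3 -m crank '[[[-12,45,0,0],[-24,90,0,0],[-36,135,0,0],[-42,160,0,0],[-42,160,-40,0],[-42,160,-80,0],[-42,160,-92,0],[-42,160,-92,0]]]' 1 | sed -n 2,5p
python3 -m crank '[[[0,0,0,0],[0,0,0,0],[0,0,0,0],[0,0,0,0],[0,0,0,0],[0,0,0,0],[0,0,0,0],[0,0,0,0]]]' 0 60
python3 -m crank '[[[0,0,30,0],[0,0,70,0],[0,0,110,0],[0,0,110,0],[0,0,110,0],[0,0,110,0],[0,0,110,0],[0,0,110,0]]]'
```

```text
tcp_pos: [0.4607, 0.3104, 0.1058]
orientation: [[0.292, 0.956, -0.004], [0.956, -0.293, -0.002], [-0.003, -0.003, -1.0]]
force: [-0.0, 0.3, 0.9]
grip_width: 0.0856
t: 18.6
tcp_pos: [0.4627, 0.3123, 0.1097]
orientation: [[0.292, 0.957, 0.002], [0.957, -0.292, 0.002], [0.002, 0.002, -1.0]]
force: [-1.3, -0.2, 5.3]
grip_width: 0.0417
grip_force: 59.3
t: 19.4
tcp_pos: [0.4612, 0.3113, 0.2162]
orientation: [[0.292, 0.956, -0.002], [0.956, -0.292, -0.001], [-0.002, -0.002, -1.0]]
force: [-1.0, 0.1, -2.3]
grip_width: 0.0413
grip_force: 60.8
```

```bash
python3 -m crank '[[[9,-20,0,8],[18,-40,0,16],[28,-60,0,24],[38,-80,0,32],[48,-92,0,40],[58,-102,0,48],[69,-102,0,56],[69,-102,0,64]]]' | sed -n 2,3p
python3 -m crank '[[[0,0,0,8],[0,0,0,16],[0,0,0,24],[0,0,0,32],[0,0,0,40],[0,0,0,48],[0,0,0,56],[0,0,0,64]]]' | sed -n 2,3p
python3 -m crank '[[[0,0,0,8],[0,0,0,16],[0,0,0,24],[0,0,0,32],[0,0,0,40],[0,0,0,48],[0,0,0,56],[0,0,0,64]]]' | sed -n 2,3p
python3 - <<'E'
from h import *
BD=[box(-130,130,-85,85,0,12)]
for n in('scene','top'): print(fits(grab(n),[.51,.0315,.57],BD))
E
```

```text
tcp_pos: [0.532, 0.209, 0.2167]
orientation: [[-0.735, 0.678, -0.0], [0.678, 0.735, -0.0], [0.0, -0.0, -1.0]]
tcp_pos: [0.5305, 0.2096, 0.2167]
orientation: [[-0.931, -0.364, -0.002], [-0.364, 0.931, -0.0], [0.002, 0.0, -1.0]]
tcp_pos: [0.5305, 0.2096, 0.2167]
orientation: [[-0.081, -0.997, -0.002], [-0.997, 0.081, -0.0], [0.0, 0.002, -1.0]]
(array([0.50536324, 0.0354133 , 0.89263116]), np.float64(0.08384026612046258))
(array([0.5119742 , 0.03106411, 1.06621394]), np.float64(0.06359160110928741))
```

```bash
python3 -m crank '[[[0,0,-30,5],[0,0,-60,5],[0,0,-85,5],[0,0,-100,5],[0,0,-108,5],[0,0,-111,5],[0,0,-111,5],[0,0,-111,5]]]' | sed -n 2,4p
python3 -m crank '[[[0,0,-1,0],[0,0,-2,0],[0,0,-2,0],[0,0,-2,0],[0,0,-2,0],[0,0,-2,0],[0,0,-2,0],[0,0,-2,0]]]' | sed -n 2,4p
```

```text
tcp_pos: [0.5316, 0.2099, 0.1076]
orientation: [[-0.0, -1.0, 0.001], [-1.0, 0.0, 0.0], [-0.0, -0.001, -1.0]]
force: [-0.1, -0.4, -1.7]
tcp_pos: [0.531, 0.2097, 0.1047]
orientation: [[0.0, -1.0, -0.0], [-1.0, -0.0, 0.0], [-0.0, 0.0, -1.0]]
force: [-0.1, 0.2, -1.5]
```

```bash
python3 -m crank '[[[0,0,-1,0],[0,0,-1,0],[0,0,-1,0],[0,0,-1,0],[0,0,-1,0],[0,0,30,0],[0,0,75,0],[0,0,75,0]]]' 1 | sed -n 1,5p
python3 -m crank '[[[0,43,0,0],[0,43,0,0],[0,43,-30,0],[0,43,-46,0],[0,43,-46,0],[0,43,-46,0],[0,43,-46,0],[0,43,-46,0]]]' 0 | sed -n 1,5p
python3 -m crank '[[[0,-16,0,0],[0,-26,0,0],[0,-36,0,0],[0,-46,0,0],[0,-58,0,0],[0,-72,0,0],[0,-86,0,0],[0,-100,0,0]]]' | sed -n 1,5p
python3 -m crank '[[[0,30,30,0],[0,80,60,0],[0,120,60,0],[0,120,60,0],[0,120,60,0],[0,120,60,0],[0,120,60,0],[0,120,60,0]]]' 1 | sed -n 1,5p
python3 - <<'E'
from h import *
np.set_printoptions(precision=4,suppress=True)
s,t=grab('scene','s7.png'),grab('top','t7.png')
for d in(s,t):print(fitw([d],[.531,.117,-90],SQ,.046,True))
E
```

```text
t: 24.3
tcp_pos: [0.5343, 0.2105, 0.1858]
orientation: [[0.001, -1.0, 0.01], [-1.0, -0.001, 0.002], [-0.002, -0.01, -1.0]]
force: [1.7, 0.4, 0.6]
grip_width: 0.0856
t: 25.1
tcp_pos: [0.5318, 0.2528, 0.1349]
orientation: [[0.0, -1.0, 0.002], [-1.0, -0.0, 0.001], [-0.001, -0.002, -1.0]]
force: [0.5, -1.3, -0.2]
grip_width: -0.0001
t: 25.9
tcp_pos: [0.5308, 0.1513, 0.1336]
orientation: [[0.0, -1.0, -0.0], [-1.0, -0.0, -0.0], [0.0, 0.0, -1.0]]
force: [-0.4, -0.2, 0.1]
grip_width: 0.0
t: 26.7
tcp_pos: [0.5309, 0.2714, 0.1933]
orientation: [[-0.001, -1.0, -0.001], [-1.0, 0.001, -0.0], [0.0, 0.001, -1.0]]
force: [0.3, -0.1, -0.6]
grip_width: 0.0853
(array([  0.533 ,   0.1137, -90.3508]), [np.float64(0.20301624129930396)])
(array([  0.5335,   0.1131, -90.4761]), [np.float64(0.057811796488068445)])
```

It landed across the board edge as planned: (0.533,0.1135), heading -90°. Grabbing it and turning it towards tray_begun.

```bash
python3 -m crank '[[[2,-50,0,0],[2,-100,-20,0],[2,-151,-60,0],[2,-151,-105,0],[2,-151,-140,0],[2,-151,-151,0],[2,-151,-151,0],[2,-151,-151,0]]]' 1 | sed -n 2,4p
python3 -m crank '[[[0,0,0,0],[0,0,0,0],[0,0,0,0],[0,0,0,0],[0,0,0,0],[0,0,0,0],[0,0,0,0],[0,0,0,0]]]' 0 60
python3 -m crank '[[[0,0,40,0],[0,0,85,0],[0,-10,110,-8],[0,-30,120,-16],[0,-50,120,-24],[0,-70,120,-32],[0,-90,120,-40],[0,-110,120,-48]]]'
```

```text
tcp_pos: [0.5343, 0.1221, 0.0443]
orientation: [[0.001, -1.0, 0.002], [-1.0, -0.001, 0.0], [-0.0, -0.002, -1.0]]
force: [1.4, -0.1, 0.7]
t: 28.4
tcp_pos: [0.5339, 0.1221, 0.0441]
orientation: [[0.001, -1.0, 0.002], [-1.0, -0.001, 0.001], [-0.001, -0.002, -1.0]]
force: [-0.5, 0.6, 5.7]
grip_width: 0.0412
grip_force: 60.0
t: 29.2
tcp_pos: [0.5326, 0.0111, 0.1627]
orientation: [[-0.746, -0.665, -0.0], [-0.665, 0.746, 0.0], [0.0, 0.0, -1.0]]
force: [0.9, 0.4, -0.9]
grip_width: 0.0411
grip_force: 62.2
```

```bash
python3 -m crank '[[[-5,-16,0,-8],[-10,-33,0,-16],[-16,-50,0,-24],[-22,-70,0,-32],[-28,-90,0,-40],[-34,-110,0,-48],[-40,-130,0,-56],[-46,-150,0,-64]]]' | sed -n 2,3p
python3 -m crank '[[[-5,-20,0,-8],[-10,-40,0,-16],[-16,-60,0,-24],[-22,-80,0,-32],[-28,-100,0,-40],[-34,-120,0,-48],[-40,-145,0,-56],[-46,-165,0,-64]]]' | sed -n 2,3p
python3 -m crank '[[[-4,-6,0,-8],[-4,-6,0,-16],[-4,-6,0,-20],[-4,-6,0,-20],[-4,-6,0,-20],[-4,-6,0,-20],[-4,-6,0,-20],[-4,-6,0,-20]]]' | sed -n 2,4p
```

```text
tcp_pos: [0.4864, -0.1389, 0.1627]
orientation: [[-0.925, 0.379, -0.0], [0.379, 0.925, 0.0], [0.0, 0.0, -1.0]]
tcp_pos: [0.4405, -0.3042, 0.1627]
orientation: [[-0.064, 0.998, 0.0], [0.998, 0.064, -0.0], [-0.0, 0.0, -1.0]]
tcp_pos: [0.437, -0.3092, 0.1627]
orientation: [[0.275, 0.962, 0.0], [0.962, -0.275, -0.0], [-0.0, 0.0, -1.0]]
force: [0.2, -0.3, -2.3]
```

```bash
cat >> h.py <<'E'
def hullfit(d,g,face,z0,flip=True):
    m=ymask(d['pixels']); k=np.zeros_like(m); cv2.fillConvexPoly(k,np.int32(proj(d,place(face,g,z0,flip))*4),255)
    m&=cv2.dilate(k,np.ones((25,25))); m=cv2.morphologyEx(m,cv2.MORPH_OPEN,np.ones((5,5)))
    h=cv2.convexHull(cv2.findNonZero(m)); M=np.zeros_like(m); cv2.fillConvexPoly(M,h,1); M=M>0
    def cost(p):
        k=np.zeros(m.shape,np.uint8); cv2.fillConvexPoly(k,np.int32(np.round((proj(d,place(face,p,z0,flip))*4+1.5)*16)),1,shift=4)
        return 1-(M&(k>0)).sum()/(M|(k>0)).sum()
    r=minimize(cost,g,method='Nelder-Mead',options=dict(initial_simplex=[g]+[np.add(g,e) for e in([.008,0,0],[0,.008,0],[0,0,5])],xatol=1e-4))
    return r.x,r.fun
E
python3 - <<'E'
from h import *
np.set_printoptions(precision=4,suppress=True)
p=robot.read_state()['tcp_pos']
for n in('scene','top'): print(n,hullfit(grab(n,n[0]+'8.png'),[.4394,-.3007,74],SQ,p[2]+.002))
E
```

```text
scene (array([ 0.4424, -0.2849, 65.124 ]), np.float64(0.32392857142857145))
top (array([ 0.4475, -0.2758, 79.8102]), np.float64(0.46469487083489325))
```

```bash
python3 -m crank '[[[0,-1,-25,0],[0,-1,-45,0],[0,-1,-55,0],[0,-1,-62,0],[0,-1,-68,0],[0,-1,-74,0],[0,-1,-78,0],[0,-1,-78,0]]]' | sed -n 2,4p
python3 -m crank '[[[0,0,-2,0],[0,0,-4,0],[0,0,-6,0],[0,0,-8,0],[0,0,-9,0],[0,0,-9,0],[0,0,-9,0],[0,0,-9,0]]]' | sed -n 2,4p
python3 - <<'E'
from h import *
np.set_printoptions(precision=4,suppress=True)
s=grab('scene')['pixels'][135:235,140:240]; cv2.imwrite('pics/m9.png',cv2.resize(s,(600,600),interpolation=cv2.INTER_CUBIC))
E
```

```text
tcp_pos: [0.437, -0.31, 0.0843]
orientation: [[0.275, 0.961, 0.0], [0.961, -0.275, 0.001], [0.001, 0.0, -1.0]]
force: [1.0, 1.8, -3.1]
tcp_pos: [0.4371, -0.3099, 0.0757]
orientation: [[0.275, 0.961, 0.0], [0.961, -0.275, 0.001], [0.001, 0.0, -1.0]]
force: [2.1, 5.2, -0.6]
```

A slight sideways push (+y, 5 N) shows the thick end rubbing the -y end wall. I'll ease off 1.5 mm and continue down.

```bash
python3 -m crank '[[[0,1,0,0],[0,2,0,0],[0,2,-1,0],[0,2,-2,0],[0,2,-3,0],[0,2,-4,0],[0,2,-4,0],[0,2,-4,0]]]' | sed -n 2,4p
```

```text
tcp_pos: [0.4369, -0.3085, 0.0719]
orientation: [[0.275, 0.961, 0.0], [0.961, -0.275, -0.001], [-0.001, 0.0, -1.0]]
force: [-1.2, 0.2, 1.7]
```

```bash
python3 -m crank '[[[0,0,0,0],[0,0,0,0],[0,0,0,0],[0,0,0,0],[0,0,30,0],[0,0,70,0],[0,0,110,0],[0,0,130,0]]]' 1 | sed -n 1,5p
python3 -m crank '[[[5,49,0,-1],[10,98,0,-1],[15,147,0,-1],[20,196,0,-1],[25,245,0,-1],[30,294,0,-1],[35,343,0,-1],[40,392,0,-1]]]' | sed -n 2,3p
python3 - <<'E'
from h import *
np.set_printoptions(precision=4,suppress=True)
s,t=grab('scene','s9.png'),grab('top','t9.png')
for d in(s,t):print(fitw([d],[.439,-.3015,74],SQ,.074,True), fits(d,[.439,-.3015,74],TR+[place(SQ,[0,0,0],.074,True),place(SL,[0,0,0],.074,True)]))
E
```

```text
t: 34.95
tcp_pos: [0.438, -0.3092, 0.2053]
orientation: [[0.275, 0.961, 0.004], [0.961, -0.275, -0.003], [-0.002, 0.004, -1.0]]
force: [0.1, 0.6, 0.3]
grip_width: 0.0853
tcp_pos: [0.4769, 0.0857, 0.2019]
orientation: [[0.292, 0.956, 0.001], [0.956, -0.292, -0.0], [0.0, 0.001, -1.0]]
(array([ 0.4403, -0.2977, 74.5671]), [np.float64(0.06138016675536628)]) (array([ 0.4361, -0.3016, 71.1548]), np.float64(0.10663217998145524))
(array([ 0.4406, -0.3   , 74.512 ]), [np.float64(0.04118503296515108)]) (array([ 0.4409, -0.299 , 74.0696]), np.float64(0.12553509722007328))
```

The upper wedge sits level in tray_begun, aligned with the tray within 2 mm. Now the last wedge, with the same sequence.

```bash
python3 -m crank '[[[0,47,0,0],[1,94,0,0],[1,141,0,0],[2,188,0,0],[2,235,0,0],[3,282,0,0],[3,282,0,0],[3,282,-30,0]]]' 1 | sed -n 2,4p
python3 -m crank '[[[0,0,-35,0],[0,0,-58,0],[0,0,-63,0],[0,0,-63,0],[0,0,-63,0],[0,0,-63,0],[0,0,-63,0],[0,0,-63,0]]]' | sed -n 2,4p
```

```text
tcp_pos: [0.4824, 0.3676, 0.1748]
orientation: [[0.29, 0.957, 0.007], [0.957, -0.29, 0.003], [0.005, 0.006, -1.0]]
force: [0.7, 0.2, 0.7]
tcp_pos: [0.4804, 0.366, 0.1096]
orientation: [[0.292, 0.956, 0.002], [0.956, -0.292, 0.001], [0.001, 0.001, -1.0]]
force: [-0.5, -0.4, -0.5]
```

```bash
python3 -m crank '[[[0,0,0,0],[0,0,0,0],[0,0,0,0],[0,0,0,0],[0,0,0,0],[0,0,0,0],[0,0,0,0],[0,0,0,0]]]' 0 60 | sed -n 1,6p
python3 -m crank '[[[0,0,30,0],[0,0,70,0],[0,0,110,0],[0,0,110,0],[10,-20,110,8],[20,-50,110,16],[30,-80,110,24],[38,-110,110,32]]]'  | sed -n 1,6p
python3 -m crank '[[[6,-23,0,8],[13,-46,0,16],[13,-46,0,24],[13,-46,0,32],[13,-46,0,40],[13,-46,0,48],[13,-46,0,56],[13,-46,0,64]]]' | sed -n 2,4p
python3 -m crank '[[[0,0,0,8],[0,0,0,16],[0,0,0,24],[0,0,0,32],[0,0,0,40],[0,0,0,48],[0,0,0,56],[0,0,0,64]]]' | sed -n 2,4p
```

```text
t: 38.25
tcp_pos: [0.4799, 0.3658, 0.1088]
orientation: [[0.292, 0.956, 0.0], [0.956, -0.292, 0.0], [0.0, 0.0, -1.0]]
force: [-1.6, -0.4, 2.8]
grip_width: 0.0416
grip_force: 60.7
t: 39.05
tcp_pos: [0.5179, 0.2544, 0.2172]
orientation: [[-0.265, 0.964, -0.001], [0.964, 0.265, -0.001], [-0.0, -0.002, -1.0]]
force: [0.4, 0.4, -0.7]
grip_width: 0.0415
grip_force: 61.1
tcp_pos: [0.5305, 0.2094, 0.2172]
orientation: [[-0.983, 0.185, -0.002], [0.185, 0.983, -0.001], [0.002, -0.001, -1.0]]
force: [-0.1, -0.6, -2.5]
tcp_pos: [0.5305, 0.2094, 0.2172]
orientation: [[-0.597, -0.802, -0.002], [-0.802, 0.597, -0.001], [0.002, 0.001, -1.0]]
force: [0.2, -0.4, -1.5]
```

```bash
python3 -m crank '[[[0,2,-10,8],[0,2,-30,16],[0,2,-50,24],[0,2,-70,32],[0,2,-90,37],[0,2,-105,37],[0,2,-111,37],[0,2,-113,37]]]' | sed -n 2,4p
python3 -m crank '[[[0,0,-1,0],[0,0,-1,0],[0,0,-1,0],[0,0,-1,0],[0,0,-1,0],[0,0,-1,0],[0,0,-1,0],[0,0,-1,0]]]' | sed -n 2,4p
```

```text
tcp_pos: [0.53, 0.2114, 0.1042]
orientation: [[0.0, -1.0, -0.003], [-1.0, -0.0, -0.001], [0.001, 0.003, -1.0]]
force: [-0.4, -0.1, -1.0]
tcp_pos: [0.5309, 0.2117, 0.1047]
orientation: [[0.001, -1.0, -0.0], [-1.0, -0.001, 0.0], [-0.0, 0.0, -1.0]]
force: [-0.3, -0.3, -0.3]
```

```bash
python3 -m crank '[[[0,0,-1,0],[0,0,-1,0],[0,0,-1,0],[0,0,-1,0],[0,0,-1,0],[0,0,30,0],[0,0,75,0],[0,0,75,0]]]' 1 | sed -n 1,5p
python3 -m crank '[[[0,43,0,0],[0,43,0,0],[0,43,-30,0],[0,43,-46,0],[0,43,-46,0],[0,43,-46,0],[0,43,-46,0],[0,43,-46,0]]]' 0 | sed -n 1,5p
python3 -m crank '[[[0,-16,0,0],[0,-26,0,0],[0,-36,0,0],[0,-46,0,0],[0,-58,0,0],[0,-72,0,0],[0,-86,0,0],[0,-100,0,0]]]' | sed -n 1,5p
python3 -m crank '[[[0,30,30,0],[0,80,60,0],[0,120,60,0],[0,120,60,0],[0,120,60,0],[0,120,60,0],[0,120,60,0],[0,120,60,0]]]' 1 | sed -n 1,5p
python3 - <<'E'
from h import *
np.set_printoptions(precision=4,suppress=True)
s,t=grab('scene','s10.png'),grab('top','t10.png')
for d in(s,t):print(fitw([d],[.531,.117,-90],SQ,.046,True))
E
```

```text
t: 43.05
tcp_pos: [0.5343, 0.2126, 0.1858]
orientation: [[0.001, -1.0, 0.01], [-1.0, -0.001, 0.002], [-0.002, -0.01, -1.0]]
force: [0.6, 0.2, 0.1]
grip_width: 0.0852
t: 43.85
tcp_pos: [0.5318, 0.2548, 0.1349]
orientation: [[0.0, -1.0, 0.002], [-1.0, -0.0, 0.001], [-0.001, -0.002, -1.0]]
force: [-0.5, -0.3, -0.3]
grip_width: -0.0002
t: 44.65
tcp_pos: [0.5308, 0.1533, 0.1336]
orientation: [[0.0, -1.0, -0.0], [-1.0, -0.0, -0.0], [0.0, 0.0, -1.0]]
force: [0.1, 0.8, 0.3]
grip_width: 0.0002
t: 45.45
tcp_pos: [0.531, 0.2734, 0.1933]
orientation: [[-0.001, -1.0, -0.001], [-1.0, 0.001, -0.0], [0.0, 0.001, -1.0]]
force: [-0.4, 0.0, 0.3]
grip_width: 0.0854
(array([  0.5312,   0.1029, -77.857 ]), [np.float64(0.25392728904847395)])
(array([  0.533 ,   0.103 , -90.1878]), [np.float64(0.10346070656092288)])
```

The last wedge slid further, to y=0.103, so it may rest at another tilt. I'll test the tilt hypotheses numerically.

```bash
python3 - <<'E'
from h import *
np.set_printoptions(precision=4,suppress=True)
t=grab('top')
s=grab('scene')
for tilt in (-14,-11.3,-8,-4,0,4):   # neg: thin end lower than thick end
    a=np.radians(tilt); R=np.array([[np.cos(a),0,0],[0,1,0],[0,0,0]]); F=SQ@R.T; F[:,2]=-SQ[:,0]*np.sin(a)
    print(tilt,[fitw([d],[.532,.105,-90],F,.046,True) for d in(t,s)])
a=t['pixels'][195:245,190:260]; b=s['pixels'][165:235,250:350]
cv2.imwrite('pics/m10.png',np.hstack([cv2.resize(a,(400,286),interpolation=cv2.INTER_CUBIC),cv2.resize(b,(400,286),interpolation=cv2.INTER_CUBIC)]))
E
```

```text
-14 [(array([  0.5322,   0.1006, -89.9474]), [np.float64(0.06659388646288211)]), (array([  0.5307,   0.1021, -92.702 ]), [np.float64(0.15184466019417475)])]
-11.3 [(array([  0.5323,   0.1004, -90.1164]), [np.float64(0.0732259232440261)]), (array([  0.5308,   0.1026, -89.8095]), [np.float64(0.18246180598683392)])]
-8 [(array([  0.5322,   0.1012, -90.4669]), [np.float64(0.07713746291468127)]), (array([  0.5308,   0.1033, -86.0842]), [np.float64(0.21409921671018273)])]
-4 [(array([  0.5321,   0.1029, -90.4685]), [np.float64(0.07565522831667115)]), (array([  0.5311,   0.102 , -81.9648]), [np.float64(0.2406600962640385)])]
0 [(array([  0.532,   0.102, -90.869]), [np.float64(0.06803524389136162)]), (array([  0.5308,   0.104 , -78.0452]), [np.float64(0.2592427119401318)])]
4 [(array([  0.5327,   0.1004, -91.1167]), [np.float64(0.06125251785387287)]), (array([  0.5306,   0.1044, -73.9346]), [np.float64(0.2741016652059597)])]
```

View pics/m10.png

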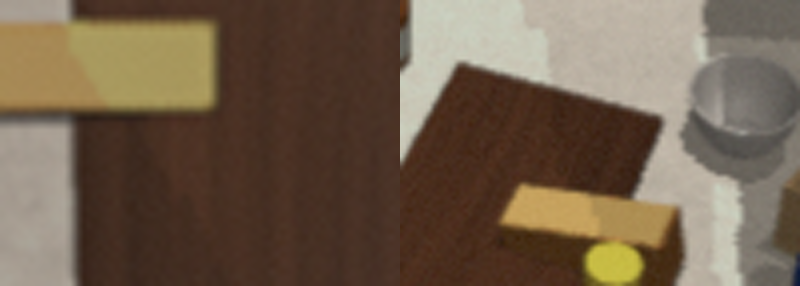

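The crop shows the wedge flat on its sloping side on the board, with the thick end overhanging the edge: crop (110,65), and scene crop (590,215) where the top tilts. Its centre of mass is still over the board. I'll shift it 14 mm outward in the grip and release it, so that it tips onto the edge as the previous one did.

```bash
python3 -m crank '[[[2,-50,0,0],[2,-100,-20,0],[2,-162,-60,0],[2,-162,-105,0],[2,-162,-140,0],[2,-162,-148,0],[2,-162,-148,0],[2,-162,-148,0]]]' 1 | sed -n 2,4p
python3 -m crank '[[[0,0,0,0],[0,0,0,0],[0,0,0,0],[0,0,0,0],[0,0,0,0],[0,0,3,0],[0,8,3,0],[0,15,2,0]]]' 0 40 | sed -n 2,6p
python3 -m crank '[[[0,0,-1,0],[0,0,-1,0],[0,0,-1,0],[0,0,-1,0],[0,0,-1,0],[0,0,-1,0],[0,0,-1,0],[0,0,-1,0]]]' 1 | sed -n 1,6p
python3 - <<'E'
from h import *
np.set_printoptions(precision=4,suppress=True)
p=robot.read_state()['tcp_pos']
s=grab('scene')
for tilt in (-11.3,0):
    a=np.radians(tilt); F=SQ*[np.cos(a),1,0]; F[:,2]=-SQ[:,0]*np.sin(a)
    print(tilt,hullfit(s,[.532,.116,-90],F,.046,True))
E
```

```text
tcp_pos: [0.5344, 0.1134, 0.0476]
orientation: [[0.001, -1.0, 0.002], [-1.0, -0.001, 0.0], [-0.0, -0.002, -1.0]]
force: [-0.1, 0.1, 0.1]
tcp_pos: [0.533, 0.1282, 0.0478]
orientation: [[0.0, -1.0, 0.0], [-1.0, -0.0, 0.0], [-0.0, -0.0, -1.0]]
force: [-0.3, -0.7, -2.4]
grip_width: 0.0416
grip_force: 40.7
t: 48.05
tcp_pos: [0.5329, 0.1276, 0.0467]
orientation: [[0.0, -1.0, -0.0], [-1.0, -0.0, -0.0], [0.0, 0.0, -1.0]]
force: [-0.6, -0.3, -0.8]
grip_width: 0.0856
grip_force: 0.0
-11.3 (array([  0.5346,   0.1254, -96.166 ]), np.float64(0.1312601473710503))
0 (array([  0.5358,   0.1256, -86.7888]), np.float64(0.17455357142857142))
```

```bash
python3 -m crank '[[[0,0,45,0],[0,20,90,0],[0,65,120,0],[0,110,140,0],[0,145,140,0],[0,145,140,0],[0,145,140,0],[0,145,140,0]]]' | sed -n 1,3p
python3 - <<'E'
from h import *
np.set_printoptions(precision=4,suppress=True)
t=grab('top','t11.png')
s=grab('scene','s11.png')
for tilt in (-11.3,0,5):
    a=np.radians(tilt); F=SQ*[np.cos(a),1,0]; F[:,2]=-SQ[:,0]*np.sin(a)
    print(tilt,[fitw([d],[.532,.116,-90],F,.046,True) for d in(t,s)])
E
```

```text
t: 48.9
tcp_pos: [0.5325, 0.2718, 0.186]
orientation: [[-0.0, -1.0, -0.002], [-1.0, 0.0, -0.001], [0.001, 0.002, -1.0]]
-11.3 [(array([  0.5324,   0.1241, -89.9203]), [np.float64(0.05891719745222934)]), (array([  0.5348,   0.1244, -99.2702]), [np.float64(0.1590217788052074)])]
0 [(array([  0.5326,   0.1234, -90.8738]), [np.float64(0.05706159452493109)]), (array([  0.5346,   0.1259, -88.2429]), [np.float64(0.17256987665497336)])]
5 [(array([  0.5329,   0.1243, -90.981 ]), [np.float64(0.04681310767014768)]), (array([  0.5347,   0.1245, -84.0252]), [np.float64(0.1918990703851262)])]
```

It tipped as intended: the square top is level, the origin is at (0.533,0.124), and the tilt error is about 1°. Gripping it for the last placement.

```bash
python3 -m crank '[[[1,-50,0,0],[1,-100,-20,0],[1,-141,-60,0],[1,-141,-105,0],[1,-141,-135,0],[1,-141,-143,0],[1,-141,-143,0],[1,-141,-143,0]]]' 1 | sed -n 2,4p
python3 -m crank '[[[0,0,0,0],[0,0,0,0],[0,0,0,0],[0,0,0,0],[0,0,0,0],[0,0,0,0],[0,0,0,0],[0,0,0,0]]]' 0 60 | sed -n 1,6p
python3 -m crank '[[[0,0,40,0],[0,0,85,0],[3,-10,110,-8],[6,-30,120,-16],[9,-50,120,-24],[12,-70,120,-32],[15,-90,120,-40],[18,-110,120,-48]]]'| sed -n 1,6p
```

```text
tcp_pos: [0.5352, 0.1317, 0.0452]
orientation: [[0.0, -1.0, 0.002], [-1.0, -0.0, 0.0], [-0.0, -0.002, -1.0]]
force: [0.5, -0.4, 0.3]
t: 50.6
tcp_pos: [0.535, 0.1321, 0.045]
orientation: [[0.001, -1.0, 0.003], [-1.0, -0.001, 0.001], [-0.001, -0.003, -1.0]]
force: [-0.3, 0.1, 6.5]
grip_width: 0.0411
grip_force: 61.2
t: 51.4
tcp_pos: [0.5516, 0.0211, 0.1635]
orientation: [[-0.746, -0.665, -0.001], [-0.665, 0.746, 0.0], [0.0, 0.001, -1.0]]
force: [0.0, -0.6, -1.4]
grip_width: 0.0402
grip_force: 61.7
```

```bash
python3 -m crank '[[[4,-18,0,-8],[8,-36,0,-16],[12,-54,0,-24],[16,-72,0,-32],[20,-92,0,-40],[24,-112,0,-48],[28,-132,0,-56],[32,-152,0,-64]]]' | sed -n 2,3p
python3 -m crank '[[[4,-18,0,-8],[8,-36,0,-16],[12,-54,0,-24],[16,-72,0,-32],[20,-92,0,-40],[24,-112,0,-48],[28,-118,0,-53],[28,-118,0,-53]]]' | sed -n 1,3p
```

```text
tcp_pos: [0.5837, -0.1309, 0.1632]
orientation: [[-0.925, 0.379, -0.001], [0.379, 0.925, 0.0], [0.001, 0.0, -1.0]]
t: 53.0
tcp_pos: [0.6119, -0.2493, 0.1629]
orientation: [[-0.258, 0.966, -0.001], [0.966, 0.258, 0.0], [0.0, -0.0, -1.0]]
```

```bash
python3 -m crank '[[[-0.5,0,-25,-0.5],[-0.5,0,-45,-0.5],[-0.5,0,-55,-0.5],[-0.5,0,-62,-0.5],[-0.5,0,-68,-0.5],[-0.5,0,-74,-0.5],[-0.5,0,-76,-0.5],[-0.5,0,-76,-0.5]]]' | sed -n 2,4p
python3 -m crank '[[[0,0,-2,0],[0,0,-4,0],[0,0,-6,0],[0,0,-8,0],[0,0,-9,0],[0,0,-9,0],[0,0,-9,0],[0,0,-9,0]]]' | sed -n 2,4p
```

```text
tcp_pos: [0.6104, -0.2423, 0.0928]
orientation: [[-0.257, 0.967, 0.0], [0.967, 0.257, 0.007], [0.007, 0.002, -1.0]]
force: [-10.7, 19.7, 30.9]
tcp_pos: [0.6104, -0.2424, 0.0925]
orientation: [[-0.257, 0.966, 0.004], [0.966, 0.257, 0.004], [0.003, 0.005, -1.0]]
force: [-26.2, 27.1, 75.7]
```

Contact too early: it is up on the -y end wall. I'll lift off and measure.

```bash
python3 -m crank '[[[0,0,20,0],[0,0,50,0],[0,0,70,0],[0,0,70,0],[0,0,70,0],[0,0,70,0],[0,0,70,0],[0,0,70,0]]]' | sed -n 1,6p
python3 - <<'E'
from h import *
np.set_printoptions(precision=4,suppress=True)
p=robot.read_state()['tcp_pos']
s=grab('scene','s12.png'); t=grab('top','t12.png')
m=ymask(s['pixels'])
u=np.array([-.25,.968])
# predicted outline of held wedge's square-face ends and brown near side, and yellow span per row in scene
for off in(.004,.0085,.013):
    print(off,proj(s,place(SQ,[p[0]+off*u[0],p[1]+off*u[1],104.5],p[2]+.002,True)).round(1).tolist())
for r in range(140,200,4):
    c=np.flatnonzero(m[4*r+2,4*140:4*225]); print(r,(140+c[[0,-1]]/4) if len(c) else '')
print(fits(s,[.609,-.2405,104.5],TR+[place(SL,[0,0,180],.006,False)]))
E
```

```text
t: 55.4
tcp_pos: [0.6108, -0.248, 0.1471]
orientation: [[-0.251, 0.968, -0.002], [0.968, 0.251, 0.001], [0.002, -0.002, -1.0]]
force: [0.1, 0.2, -1.7]
grip_width: 0.0408
grip_force: 68.8
0.004 [[146.4, 178.5], [189.0, 182.4], [192.5, 172.4], [150.9, 168.7]]
0.0085 [[148.0, 178.6], [190.6, 182.6], [194.1, 172.6], [152.4, 168.8]]
0.013 [[149.6, 178.8], [192.2, 182.7], [195.7, 172.7], [153.9, 169.0]]
140 
144 
148 [176.25 180.5 ]
152 [176.5  187.25]
156 [176.5  195.25]
160 [179.25 201.5 ]
164 [188.75 197.  ]
168 [152.   152.25]
172 [149.75 172.5 ]
176 [171.   186.75]
180 [172.25 194.  ]
184 [146.75 192.75]
188 [154.25 155.75]
192 
196 
(array([  0.608 ,  -0.2415, 103.8037]), np.float64(0.11409621761907052))
```

```bash
cat >> h.py <<'E'
W=np.vstack([SL,SQ])
def held(d,p,u,hd,dz=.002):
    im=cv2.GaussianBlur(cv2.resize(d['pixels'],None,fx=4,fy=4,interpolation=cv2.INTER_CUBIC),(0,0),1.5); hsv=cv2.cvtColor(im,cv2.COLOR_BGR2HSV)
    y=cv2.inRange(hsv,(18,60,95),(34,255,255))>0; sat=(hsv[...,1]>70)
    def poly(k,P):
        cv2.fillConvexPoly(k,cv2.convexHull(np.int32(np.round((proj(d,P)*4+1.5)*16))),1,shift=4); return k
    Z=lambda:np.zeros(sat.shape,np.uint8)
    base=Z(); [poly(base,place(b,[.609,-.2405,104.5],0,False)) for b in TR]; poly(base,place(W,[.609,-.2405,-75.5],.006,False))
    ign=Z(); poly(ign,place(box(-73,73,-32,32,0,78),[.439,-.3005,74.3],0,False)); ign=(ign>0)|(cv2.dilate(((hsv[...,2]<60)|((hsv[...,1]<60)&(hsv[...,2]<110))).astype(np.uint8),np.ones((9,9)))>0)
    def pts(F,q):   # q: offset along u, tilt deg (positive: thick end up), z shift; pivot = grasp point
        a=np.radians(q[1]); P=F*[1,1,-1]+[q[0],0,dz+q[2]]
        P=np.c_[P[:,0]*np.cos(a)+P[:,2]*np.sin(a),P[:,1],-P[:,0]*np.sin(a)+P[:,2]*np.cos(a)]
        c,s=np.cos(np.radians(hd)),np.sin(np.radians(hd)); return np.c_[c*P[:,0]-s*P[:,1]+p[0],s*P[:,0]+c*P[:,1]+p[1],P[:,2]+p[2]]
    roi=(cv2.dilate(poly(Z(),pts(W,[.0085,0,0])),np.ones((49,49)))>0)&~ign
    def cost(q):
        h=poly(Z(),pts(W,q))>0; f=poly(Z(),pts(SQ,q))>0
        return ((((h|(base>0))!=sat)&roi).sum()+((f!=y)&roi&h).sum())/1000
    return cost
E
python3 - <<'E'
from h import *
np.set_printoptions(precision=4,suppress=True)
p=robot.read_state()['tcp_pos']
s=grab('scene')
c=held(s,p,None,104.5)
best=[]
for t in np.arange(-16,17,2):
    best.append(min((c([o,t,z]),o,t,z) for o in np.arange(-.006,.025,.002) for z in(-.003,0,.003)))
for b in best: print(np.round(b,4))
E
```

```text
[  4.436   0.006 -16.      0.003]
[  4.27    0.004 -14.      0.003]
[  4.11    0.006 -12.      0.003]
[  3.934   0.006 -10.      0.003]
[ 3.787  0.006 -8.     0.   ]
[ 3.606  0.006 -6.     0.   ]
[ 3.423  0.006 -4.    -0.003]
[ 3.21   0.006 -2.    -0.003]
[ 3.003  0.008  0.    -0.003]
[ 2.775  0.008  2.    -0.003]
[ 2.55   0.008  4.    -0.003]
[ 2.33   0.008  6.    -0.003]
[ 2.106  0.008  8.    -0.003]
[ 1.875  0.008 10.    -0.003]
[ 1.615  0.01  12.     0.   ]
[ 1.349  0.01  14.     0.   ]
[ 1.112  0.01  16.     0.   ]
```

```bash
python3 - <<'E'
from h import *
np.set_printoptions(precision=4,suppress=True)
p=robot.read_state()['tcp_pos']
s=grab('scene'); c=held(s,p,None,104.5)
for t in np.arange(16,42,3): print(np.round(min((c([o,t,z]),o,t,z) for o in np.arange(0,.025,.002) for z in(-.006,-.003,0,.003,.006)),4))
E
python3 - <<'E'
from h import *
np.set_printoptions(precision=4,suppress=True)
s=viewer.grab_frame('scene'); p=robot.read_state()['tcp_pos']
c=held(s,p,None,104.5); r=minimize(c,[.01,22,0],method='Nelder-Mead',options=dict(initial_simplex=[[.01,22,0],[.014,22,0],[.01,30,0],[.01,22,.004]]))
print(r.x,r.fun,robot.read_state()['t'])
E
```

```text
[ 0.95   0.01  16.     0.003]
[ 0.646  0.01  19.     0.003]
[ 0.617  0.012 22.     0.003]
[ 0.911  0.012 25.     0.003]
[ 1.1    0.014 28.     0.006]
[ 1.315  0.014 31.     0.006]
[ 1.563  0.016 34.     0.006]
[ 1.757  0.018 37.     0.006]
[ 2.023  0.018 40.     0.006]
[ 0.0114 22.5655  0.0024] 0.525 55.65
```

Fit result: the wedge has turned 21° in the grip, thick end up. Most likely it was still flat on the board when I re-gripped it. I'll turn it back by pressing its thin end on the +y end wall top. Wall centre 55 mm from the TCP and a final TCP z of about 0.096 give level.

```bash
python3 -m crank '[[[-5,19,0,0],[-5,19,-20,0],[-5,19,-28,0],[-5,19,-35,0],[-5,19,-41,0],[-5,19,-46,0],[-5,19,-51,0],[-5,19,-51,0]]]' - 40 | sed -n 1,4p
python3 -m crank '[[[0,0,20,0],[0,0,40,0],[5,-19,40,0],[5,-19,40,0],[5,-19,40,0],[5,-19,40,0],[5,-19,40,0],[5,-19,40,0]]]' - 60 | sed -n 1,4p
python3 - <<'E'
from h import *
np.set_printoptions(precision=4,suppress=True)
s=viewer.grab_frame('scene'); p=robot.read_state()['tcp_pos']
c=held(s,p,None,104.5)
for t0 in(0,8,16):
    r=minimize(c,[.01,t0,0],method='Nelder-Mead',options=dict(initial_simplex=[[.01,t0,0],[.014,t0,0],[.01,t0+6,0],[.01,t0,.004]])); print(r.x,r.fun)
E
```

```text
t: 56.45
tcp_pos: [0.609, -0.2334, 0.1012]
orientation: [[-0.249, 0.969, 0.007], [0.969, 0.249, -0.007], [-0.009, 0.005, -1.0]]
force: [-0.0, -6.9, 8.4]
t: 57.25
tcp_pos: [0.6112, -0.2478, 0.1373]
orientation: [[-0.251, 0.968, -0.001], [0.968, 0.251, 0.0], [0.001, -0.0, -1.0]]
force: [-0.5, -1.4, -0.9]
[0.01   7.663  0.0031] 0.581
[0.01   8.0206 0.0035] 0.588
[0.0101 8.0158 0.0028] 0.588
```

8° left; pressing once more, holding a little longer.

```bash
python3 -m crank '[[[-5,19,0,0],[-5,19,-20,0],[-5,19,-34,0],[-5,19,-40,0],[-5,19,-43,0],[-5,19,-43,0],[-5,19,-43,0],[-5,19,-43,0]]]' - 40 | sed -n 1,4p
python3 -m crank '[[[0,0,20,0],[0,0,40,0],[5,-19,40,0],[5,-19,40,0],[5,-19,40,0],[5,-19,40,0],[5,-19,40,0],[5,-19,40,0]]]' - 60 | sed -n 1,4p
python3 - <<'E'
from h import *
np.set_printoptions(precision=4,suppress=True)
s=viewer.grab_frame('scene'); p=robot.read_state()['tcp_pos']
c=held(s,p,None,104.5)
for t0 in(-6,2):
    r=minimize(c,[.01,t0,0],method='Nelder-Mead',options=dict(initial_simplex=[[.01,t0,0],[.014,t0,0],[.01,t0+6,0],[.01,t0,.004]])); print(r.x,r.fun)
E
```

```text
t: 58.1
tcp_pos: [0.6066, -0.2305, 0.096]
orientation: [[-0.25, 0.968, 0.001], [0.968, 0.25, -0.002], [-0.002, 0.001, -1.0]]
force: [-2.8, -2.2, 6.4]
t: 58.9
tcp_pos: [0.6112, -0.2477, 0.1343]
orientation: [[-0.251, 0.968, -0.001], [0.968, 0.251, 0.0], [0.001, -0.001, -1.0]]
force: [0.0, -0.5, -1.6]
[0.0106 5.3791 0.0026] 0.47
[0.0107 5.3956 0.0026] 0.47
```

```bash
python3 -m crank '[[[-5,19,0,0],[-5,19,-20,0],[-5,19,-34,0],[-5,19,-40,0],[-5,19,-45,0],[-5,19,-45,0],[-5,19,-45,0],[-5,19,-45,0]]]' - 40 | sed -n 1,4p
python3 -m crank '[[[0,0,20,0],[0,0,40,0],[5,-19,40,0],[5,-19,40,0],[5,-19,40,0],[5,-19,40,0],[5,-19,40,0],[5,-19,40,0]]]' - 60 | sed -n 1,4p
python3 - <<'E'
from h import *
np.set_printoptions(precision=4,suppress=True)
s=viewer.grab_frame('scene'); p=robot.read_state()['tcp_pos']
c=held(s,p,None,104.5)
for t0 in(-6,2):
    r=minimize(c,[.01,t0,0],method='Nelder-Mead',options=dict(initial_simplex=[[.01,t0,0],[.014,t0,0],[.01,t0+6,0],[.01,t0,.004]])); print(r.x,r.fun)
E
```

```text
t: 59.75
tcp_pos: [0.6064, -0.2304, 0.0908]
orientation: [[-0.25, 0.968, 0.0], [0.968, 0.25, -0.001], [-0.002, 0.0, -1.0]]
force: [-2.6, -1.4, 5.8]
t: 60.55
tcp_pos: [0.6112, -0.2478, 0.1293]
orientation: [[-0.251, 0.968, -0.001], [0.968, 0.251, 0.001], [0.001, -0.001, -1.0]]
force: [-0.8, 0.5, -1.3]
[ 0.0103 -1.3622  0.0017] 0.437
[ 0.0107 -0.2776  0.0022] 0.451
```

Level now, with the offset at 10.5 mm. I'll centre it (1,-3 mm) and lower.

```bash
python3 -m crank '[[[0.5,-3,0,0],[0.5,-3,-15,0],[0.5,-3,-25,0],[0.5,-3,-33,0],[0.5,-3,-40,0],[0.5,-3,-46,0],[0.5,-3,-51,0],[0.5,-3,-54,0]]]' | sed -n 1,4p
```

```text
t: 61.4
tcp_pos: [0.6117, -0.2461, 0.0885]
orientation: [[-0.254, 0.967, 0.005], [0.967, 0.254, 0.005], [0.003, 0.006, -1.0]]
force: [-28.2, 30.4, 88.4]
```

It hit the -y end wall again; the tray must sit a few mm further +y than I fitted, as the corner fits suggested. I'll lift, re-level and re-measure.

```bash
python3 -m crank '[[[0,0,30,0],[0,0,58,0],[-8,30,58,0],[-8,30,48,0],[-8,30,38,0],[-8,30,30,0],[-8,30,22,0],[-8,30,18,0]]]' - 40 | sed -n 1,4p
python3 -m crank '[[[0,0,0,0],[0,0,0,0],[0,0,20,0],[0,0,40,0],[7,-26,40,0],[7,-26,40,0],[7,-26,40,0],[7,-26,40,0]]]' - 60 | sed -n 1,4p
python3 - <<'E'
from h import *
np.set_printoptions(precision=4,suppress=True)
s=viewer.grab_frame('scene'); p=robot.read_state()['tcp_pos']
c=held(s,p,None,104.5)
for t0 in(-4,4,14):
    r=minimize(c,[.01,t0,0],method='Nelder-Mead',options=dict(initial_simplex=[[.01,t0,0],[.014,t0,0],[.01,t0+6,0],[.01,t0,.004]])); print(r.x,r.fun)
E
```

```text
t: 62.2
tcp_pos: [0.6061, -0.2255, 0.096]
orientation: [[-0.249, 0.969, 0.005], [0.969, 0.249, -0.007], [-0.008, 0.003, -1.0]]
force: [-2.3, -9.3, 22.1]
t: 63.0
tcp_pos: [0.6101, -0.247, 0.132]
orientation: [[-0.25, 0.968, -0.002], [0.968, 0.25, 0.002], [0.002, -0.002, -1.0]]
force: [-0.1, 0.8, -1.7]
[0.0121 7.0497 0.0088] 0.535
[0.0123 7.1417 0.0094] 0.528
[0.0123 7.1304 0.0096] 0.524
```

```bash
python3 -m crank '[[[-7,26,0,0],[-7,26,-20,0],[-7,26,-34,0],[-7,26,-41,0],[-7,26,-46,0],[-7,26,-46,0],[-7,26,-46,0],[-7,26,-46,0]]]' - 40 | sed -n 1,4p
python3 -m crank '[[[0,0,25,0],[0,0,40,0],[7,-27,40,0],[7,-27,40,0],[7,-27,30,0],[7,-27,20,0],[7,-27,20,0],[7,-27,20,0]]]' - 60 | sed -n 1,4p
python3 - <<'E'
from h import *
np.set_printoptions(precision=4,suppress=True)
s=viewer.grab_frame('scene'); p=robot.read_state()['tcp_pos']
c=held(s,p,None,104.5)
for t0 in(-4,4):
    r=minimize(c,[.012,t0,.009],method='Nelder-Mead',options=dict(initial_simplex=[[.012,t0,.009],[.014,t0,.009],[.012,t0+6,.009],[.012,t0,.012]])); print(r.x,r.fun)
E
```

```text
t: 63.85
tcp_pos: [0.6042, -0.2226, 0.0891]
orientation: [[-0.25, 0.968, 0.001], [0.968, 0.25, -0.002], [-0.002, 0.001, -1.0]]
force: [-2.5, -2.7, 7.3]
t: 64.65
tcp_pos: [0.6101, -0.2474, 0.1063]
orientation: [[-0.251, 0.968, -0.002], [0.968, 0.251, 0.001], [0.002, -0.002, -1.0]]
force: [-0.7, 0.2, -1.3]
[ 0.0136 -2.1954  0.0083] 0.766
[ 0.0139 -1.2585  0.0092] 0.761
```

```bash
python3 -m crank '[[[0.6,-2.5,0,0],[0.6,-2.5,-6,0],[0.6,-2.5,-11,0],[0.6,-2.5,-16,0],[0.6,-2.5,-20,0],[0.6,-2.5,-24,0],[0.6,-2.5,-26,0],[0.6,-2.5,-26,0]]]' - 60 | sed -n 1,4p
```

```text
t: 65.5
tcp_pos: [0.6113, -0.2507, 0.0812]
orientation: [[-0.251, 0.968, -0.001], [0.968, 0.251, 0.0], [0.0, -0.0, -1.0]]
force: [-0.2, -0.8, -1.2]
```

It's inside the end walls with no contact. Lowering the rest.

```bash
python3 -m crank '[[[0,0,-4,0],[0,0,-8,0],[0,0,-11,0],[0,0,-13,0],[0,0,-15,0],[0,0,-16,0],[0,0,-17,0],[0,0,-17,0]]]' | sed -n 1,4p
```

```text
t: 66.3
tcp_pos: [0.6117, -0.2509, 0.0651]
orientation: [[-0.251, 0.968, 0.001], [0.968, 0.251, -0.0], [-0.0, 0.0, -1.0]]
force: [0.5, -0.6, 0.0]
```

```bash
python3 -m crank '[[[0,0,-1,0],[0,0,-1,0],[0,0,-1,0],[0,0,-1,0],[0,0,30,0],[0,0,70,0],[0,40,110,0],[0,85,120,0]]]' 1 | sed -n 1,6p
python3 - <<'E'
from h import *
np.set_printoptions(precision=4,suppress=True)
s=viewer.grab_frame('scene')
for tilt in(-4,0,4):
    a=np.radians(tilt); F=SQ*[np.cos(a),1,0]; F[:,2]=-SQ[:,0]*np.sin(a)
    print(tilt,fitw([s],[.609,-.238,104.5],F,.074,True))
print(robot.read_state()['t'])
E
```

```text
t: 67.1
tcp_pos: [0.6135, -0.1696, 0.1884]
orientation: [[-0.247, 0.969, 0.007], [0.969, 0.247, -0.003], [-0.005, 0.006, -1.0]]
force: [0.7, 0.3, -0.8]
grip_width: 0.0854
grip_force: 0.0
-4 (array([  0.6072,  -0.2383, 109.5976]), [np.float64(0.11156732266742175)])
0 (array([  0.6076,  -0.2391, 105.1656]), [np.float64(0.09719222462203025)])
4 (array([  0.608 ,  -0.2407, 100.6266]), [np.float64(0.07328289571280222)])
67.15
```

The fit shows the upper wedge level and aligned with the tray (heading 105°, within about 2 mm of the lower one), and the gripper is clear. Handing in.

```bash
python3 -c "
from cell import ticket
print(ticket.job_done())"
```

```text
the job is handed in; nothing more can be done
None
```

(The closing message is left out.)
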